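# Chuck a brass tube: four clicks on the lever, and hold

### The arm

A 6-joint arm with a two-finger parallel gripper is mounted at the origin on the work surface. World frame = base frame: x ahead of the robot, y to its left, z up, the work surface at z = 0. Lengths are in m, angles in rad, forces in N, time in s.
With the tool pointing down it reaches from about 0.3 to 0.775 m from the base axis. Payload 14.6 kg.
Tool frame: the origin (TCP) lies midway between the tips of the shut fingers; the grasp point (between the pads) lies 19 mm behind it; z points along the fingers, y is the direction in which the jaws open and shut (so a half turn about z gives the same grasp; the last joint's range is limited). The gripper opens to 94 mm and grips with 3 to 60 N. Pads are 16 mm wide; open, the fingers measure 119 mm over their backs; the gripper's body (75 mm by 177 mm) begins 78 mm behind the grasp point.
Start: joints at [1.256, 0.3, 1.521, -0, 1.321, -0.067], TCP at [0.135, 0.533, 0.181] pointing down, gripper open.
Joint ranges: [-3.03, 3.03], [-0.79, 2.21], [0.23, 2.52], [-1.04, 4.18], [0, 3.07], [-2.55, 2.55]. Speed limits (rad/s): [2.22, 2.22, 2.57, 3.14, 3.14, 3.14].

### API

Orientations are given as [roll, pitch, yaw] about the fixed x, y, z axes, in that order (R = Rz(yaw) Ry(pitch) Rx(roll)).
In Python, from station import readout, imaging, job gives the robot as it stands.
- The arm moves only by the tool arm_command, never from a script. Its argument "increments" is a list of rows, each an object with "gripper": the opening, from 0 (shut) to 1 (fully open); "slide": the shift along the world's x, y, z in m, a list of three; "yaw": the turn about the world's z in rad. A call has 1 to 8 rows; each row is the pose to reach, as a shift and turn from the pose commanded when the call began; what a row does not reach only later rows make up. A row lasts 1/8 s, in which the tool goes at most 62.5 mm and 10.7 degrees, less where a joint would pass 70% of its speed; a pose out of reach is approached as far as the arm can. A call with a gripper value outside its range is refused whole. The fingers move at their own pace and stop on an object; "grip_force" is the grip in N (left out, the last holds). Time passes only in rows, so rows that repeat a pose let the fingers close. It gives the time, the measured TCP pose, the force and the opening at its end, in the units of the state.
- readout.get_obs(): the state, without advancing time (a new reading comes with each control period).
- imaging.camera(name): name is "scene" or "top" or "wrist"; returns a dict with "color" (480x640x3 uint8, red, green, blue), "mtx" (3x3 intrinsics, pixels), "D" ([k1, k2, p1, p2, k3] as OpenCV has them; the pictures are not rectified), "rvec" (rotation vector, rad) and "tvec" (3), from world to camera coordinates, as OpenCV has them. Camera axes: x right, y down, z forward; pixel columns grow to the right and rows downward; lengths in m; the calibration is good to about 2 mm. A picture is of the moment at which its call begins. There is no depth.
- job.hand_in(): hands the job in, once; it reports no verdict.
The state is a dict: "time_s": time; "qpos": joint angles; "joint_vel": joint speeds; "tau": joint torques, N m; "ee_pos": TCP position; "eef_rot": TCP orientation; "force": force on the tool from outside, world axes, zero at the start; "moment": the same for the moment, N m; "grip_width": finger opening in m.
Only numpy, scipy, OpenCV 4.12 (cv2) and the standard library are available. Lean on these libraries where they do the work, as an engineer would, in place of code of your own. Each camera call takes 0.05 s, during which the arm holds its last target. There are 200 camera calls.

### The job

Take the brass tube out of the wooden rack and stand it upright in the open jaws of the green lever chuck, all the way down, and let go of it. Then take the chuck's lever by its red handle and swing it clockwise, closing the jaws by exactly four clicks from its open stop, the grip this thin tube needs; a fifth click would crush it. The lever springs open again if it is let go, so finish while still holding the handle at the fourth click, and leave the other tubes, the hammer and the bowl alone.

Things in the scene. Friction and masses are not known exactly. Their poses are not given: they have to be found in the camera images.
- brass_tube: the yellow brass tube to be chucked, outside diameter 12 mm, 70 mm long, 30 g; origin at the centre of its lower end, z along the tube, up. It stands in one of the rack's holes, its upper 40 mm in sight
- copper_tube: a reddish copper tube, diameter 12 mm, 62 mm long, in another hole of the rack; origin at the centre of its lower end. To be left alone
- steel_tube: a silver-grey tube, diameter 12 mm, 78 mm long, in another hole of the rack; origin at the centre of its lower end. To be left alone
- rack: wooden block fixed to the bench, 62 mm (x) by 190 mm (y) by 40 mm high, with four 14 mm holes 30 mm deep (floor 10 mm above the bench) in a row along its y, 44 mm apart (y = -66, -22, 22, 66 mm); origin at the centre of its underside. The three tubes stand in three of the holes, one is empty
- chuck: green lever chuck fixed to the bench; origin at the centre of its underside, z up along the bore. Round foot 124 mm wide, barrel, steel toothed click ring 90 mm wide (52 to 64 mm above the bench), steel nose 44 mm wide on top. Its four jaws close 0.3 mm per click: they touch a 12 mm tube a little after the third click and grip it at the fourth
- chuck_mouth (a point): centre of the chuck's mouth, on the axis at the top of the jaws, 100 mm above the bench. Open, the flat jaw faces stand 14 mm apart, flared at the mouth; the bore's floor lies 30 mm below this point: the tube fully down has its lower end 70 mm and its top 140 mm above the bench
- click_pin_tip (a point): nose of the brass spring pin that clicks over the teeth of the chuck's ring, 46 mm from the axis, 58 mm above the bench. The pin sits in a small green block fixed to the chuck, up to 68 mm high, 54 to 87 mm from the axis, on the side away from the lever
- lever_handle: upright red handle on the end of the lever, round, 22 mm in diameter, 44 mm tall; origin at the centre of its underside, 64 mm above the bench and 120 mm from the chuck's axis. It turns freely on its pin, about its own z. The steel lever arm below it, 12 mm thick (52 to 64 mm above the bench), reaches out level from the click ring
- lever (a joint): lever angle in rad about the chuck's axis: 0 at the open stop, where its spring keeps it; grows clockwise seen from above, to 1.257. A click each 0.2094 (12 degrees): the push at the handle falls slowly from 6 N to 2 N, then jumps to 6 N as the pin drops into a notch (0.209, 0.419, 0.628, fourth 0.838, ...; crests halfway between). Clicks do not lock it
- hammer: bench hammer, 220 mm long, lying on the bench beyond the chuck. To be left alone
- ladle_bowl: dark steel bowl, 90 mm wide, 32 mm high, on the bench beyond the rack. To be left alone
Mind the look-alikes: they are no part of the job. Of the things like the chuck, leave any that is pink; of the rest the smaller one is meant.

How it is judged:
By the outcome, as a careful person would: the job done as asked, in the order asked, and still so for the second after the job is handed in, while the arm keeps its last pose, push and grip.
It also fails if it takes over 67 s, if anything falls off the work surface, if the arm or the gripper's body presses on something with over 40 N, if the wrist force passes 120 N, or if a joint passes its speed limit or range.

## Working session

There is one attempt and no reset: what is moved stays moved. The work goes in short steps, Python scripts to look and compute and a tool call to move; the robot and the scene stay as the last step left them, time stands still between calls to the robot, and variables do not carry over. Pictures are saved under pics/ and viewed, about 8 in all and at most 12, crops included, and the job is handed in when it is done.

Besides the shell and the picture viewer there is one more tool, called after "Emit:" as name(argument=value, ...), one argument or row to a line, values as JSON. arm_command: Moves the arm, as the interface text tells. Its arguments: {"type":"object","properties":{"increments":{"type":"array","items":{"type":"object","properties":{"gripper":{"type":"number"},"slide":{"type":"array","items":{"type":"number"}},"yaw":{"type":"number"}}}},"grip_force":{"type":"number"}},"required":["increments"]}

```bash
ls; mkdir -p pics; cat > h.py <<'E'
import numpy as np, cv2
from station import readout, imaging, job
def cam(n, save=None):
    c=imaging.camera(n)
    c['R']=cv2.Rodrigues(np.array(c['rvec'],float))[0]; c['t']=np.array(c['tvec'],float).reshape(3)
    c['K']=np.array(c['mtx'],float); c['d']=np.array(c['D'],float)
    if save: cv2.imwrite('pics/'+save,c['color'][:,:,::-1])
    return c
def ray(c,uv):
    p=cv2.undistortPoints(np.array([[uv]],float),c['K'],c['d'])[0,0]
    return -c['R'].T@c['t'], c['R'].T@np.array([p[0],p[1],1.])
def onz(c,uv,z):
    o,d=ray(c,uv); return o+d*(z-o[2])/d[2]
def proj(c,P):
    return cv2.projectPoints(np.array(P,float).reshape(-1,3),c['R'],c['t'],c['K'],c['d'])[0][:,0]
def tri(*cu):
    A=np.zeros((3,3));b=np.zeros(3)
    for c,uv in cu:
        o,d=ray(c,uv);d=d/np.linalg.norm(d);M=np.eye(3)-np.outer(d,d);A+=M;b+=M@o
    return np.linalg.solve(A,b)
E
python3 - <<'E'
from h import *
print(readout.get_obs())
s=cam('scene','scene0.png');t=cam('top','top0.png')
for c in(s,t): print(-c['R'].T@c['t'], c['R'][2], c['K'][0,0])
E
```

```text
pics
{'time_s': 0.0, 'qpos': array([ 1.25643371e+00,  3.00471277e-01,  1.52159899e+00, -7.03214021e-06,
        1.32072284e+00, -6.66032213e-02]), 'joint_vel': array([ 1.06190262e-03,  1.31988532e-03, -7.45879769e-04,  9.69022102e-04,
       -1.02142784e-03,  3.64554475e-05]), 'tau': array([-1.59859087e-04, -5.31811202e+01, -3.52729833e+01,  7.08360784e-02,
        2.44013756e-02, -1.50647752e-04]), 'ee_pos': array([0.13478957, 0.53291231, 0.18087868]), 'eef_rot': array([-3.14039440e+00, -7.30990687e-05,  2.89383496e+00]), 'force': array([ 0.59469956, -0.58511787, -0.20751708]), 'moment': array([-0.00301025,  0.03096431,  0.01146259]), 'grip_width': 0.09364682098378518}
[1.37462293 0.08092473 0.84366874] [-0.75740619 -0.03373032 -0.65207218] 578.9335583344348
[0.3844444  0.06042219 1.33578688] [ 0.11081687  0.00724527 -0.99381443] 579.0195205085114
```

View pics/scene0.png

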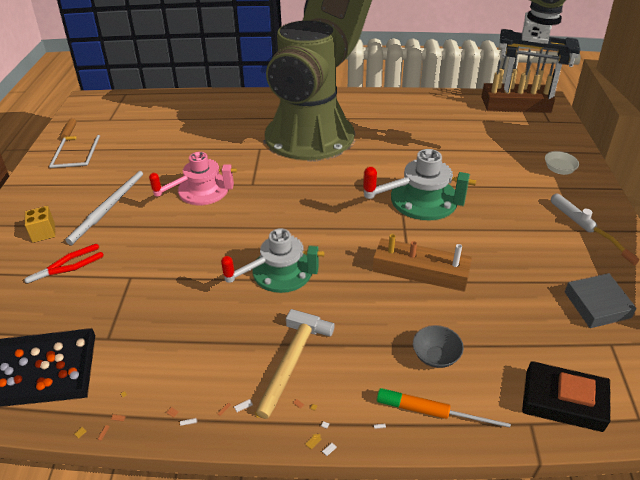

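View pics/top0.png

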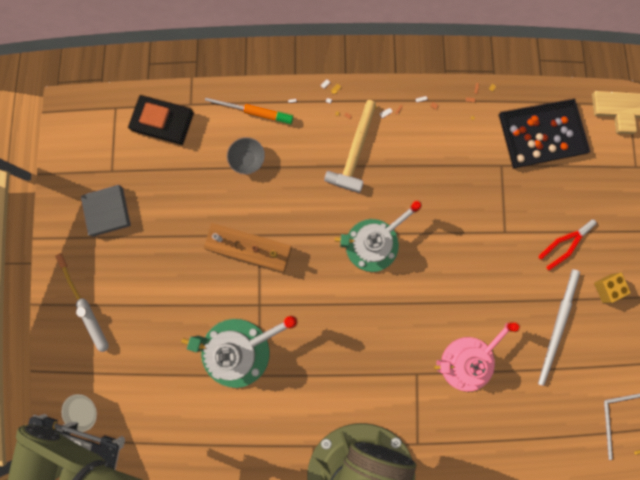

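```bash
python3 - <<'E'
from h import *
s=cv2.imread('pics/scene0.png');t=cv2.imread('pics/top0.png')
a=cv2.resize(s[215:300,205:480],None,fx=2.9,fy=2.9,interpolation=cv2.INTER_CUBIC)
b=cv2.resize(t[190:300,195:440],(797,358),interpolation=cv2.INTER_CUBIC)
a=a[:, :797]
cv2.imwrite('pics/crop0.png',np.vstack([a[:240],b[:355]]))
print(a.shape,b.shape)
E
```

```text
(246, 797, 3) (358, 797, 3)
```

View pics/crop0.png

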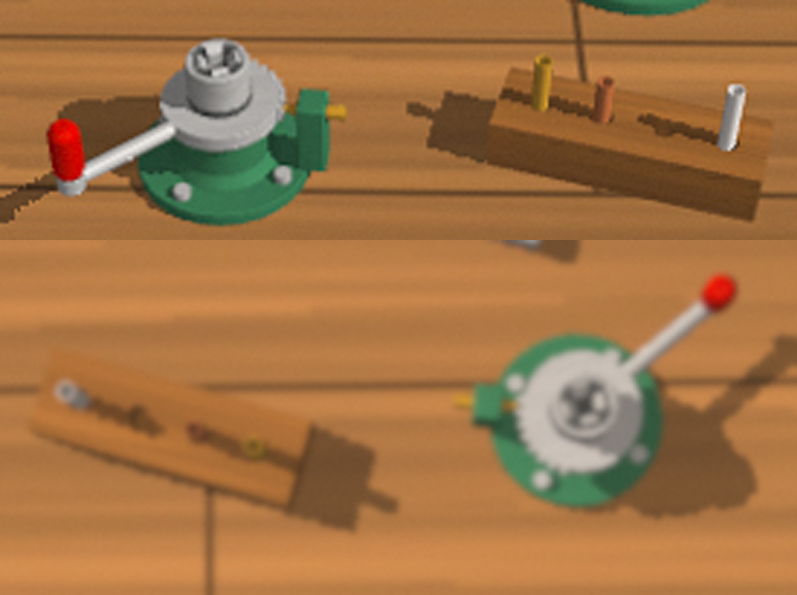

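```bash
python3 - <<'E'
from h import *
s=cam('scene');t=cam('top')
S=lambda x,y:(205+x/2.9,215+y/2.9); T=lambda x,y:(195+x/3.253,190+(y-240)/3.253)
for n,a,b,z in [('brass',(542,60),(254,446),.08),('steel',(736,90),(68,392),.088),('copper',(604,82),(198,433),.072),('mouth',(218,58),(585,402),.1),('handletop',(63,124),(719,290),.108)]:
    print(n,tri((s,S(*a)),(t,T(*b))).round(4),onz(s,S(*a),z).round(4),onz(t,T(*b),z).round(4))
# colour masks refine: red handle in top, green foot size
for c,n in((s,'s'),(t,'t')):
    hsv=cv2.cvtColor(c['color'],cv2.COLOR_RGB2HSV)
    m=cv2.inRange(hsv,(65,90,30),(90,255,255))
    N,l,st,ce=cv2.connectedComponentsWithStats(m)
    for i in range(1,N):
        if st[i,4]>150: 
            x,y,w,h,_=st[i]; a=onz(c,(x,y+h/2),.005);b=onz(c,(x+w,y+h/2),.005)
            print(n,'green',st[i],np.linalg.norm(a-b).round(3))
E
```

```text
brass [0.507  0.189  0.0778] [0.5096 0.1877 0.08  ] [0.5068 0.1896 0.08  ]
steel [0.5442 0.3156 0.0851] [0.5474 0.3148 0.088 ] [0.5438 0.3148 0.088 ]
copper [0.5174 0.23   0.0671] [0.5227 0.2299 0.072 ] [0.5168 0.2286 0.072 ]
mouth [ 0.5319 -0.0319  0.099 ] [ 0.5329 -0.0321  0.1   ] [ 0.5317 -0.0315  0.1   ]
handletop [ 0.6052 -0.1237  0.1062] [ 0.607  -0.1251  0.108 ] [ 0.6047 -0.1216  0.108 ]
s green [ 391  172   78   48 1991] 0.187
s green [ 253  246   65   46 1512] 0.134
s green [377 389  25  18 305] 0.042
t green [342 235  18  31 190] 0.042
t green [363 258  29  13 190] 0.067
t green [213 320  48  18 370] 0.112
t green [189 334  21  17 151] 0.049
t green [254 342  14  32 300] 0.032
t green [217 373  40  14 214] 0.093
```

Three chuck-like things: pink (203,178) is excluded. Of the two green ones, (425,180) has a foot too wide, and the small one at (282,262) fits: its foot is about 124 mm, and the mouth and handle are 117 mm apart. The brass tube is at scene (392,235), with heights and the 44 mm hole pitch agreeing. Moving above the brass tube, jaws across the rack.

Emit:
arm_command(
  increments=[
    {"slide": [0.373,-0.344,0.02],"yaw": -1.608,"gripper": 0.6},
    {"slide": [0.373,-0.344,0.02],"yaw": -1.608,"gripper": 0.6},
    {"slide": [0.373,-0.344,0.02],"yaw": -1.608,"gripper": 0.6},
    {"slide": [0.373,-0.344,0.02],"yaw": -1.608,"gripper": 0.6},
    {"slide": [0.373,-0.344,0.02],"yaw": -1.608,"gripper": 0.6},
    {"slide": [0.373,-0.344,0.02],"yaw": -1.608,"gripper": 0.6},
    {"slide": [0.373,-0.344,0.02],"yaw": -1.608,"gripper": 0.6},
    {"slide": [0.373,-0.344,0.02],"yaw": -1.608,"gripper": 0.6},
  ],
)

```text
time_s: 1.2
ee_pos: [0.5034, 0.1928, 0.2013]
eef_rot: [3.142, -0.0, 1.387]
force: [-0.2, 1.6, 0.2]
grip_width: 0.0565
```

Emit:
arm_command(
  increments=[
    {"slide": [0,0,-0.02],"yaw": -0.114},
    {"slide": [0,0,-0.02],"yaw": -0.114},
    {"slide": [0,0,-0.02],"yaw": -0.114},
  ],
)

```text
invalid input
```

```bash
python3 - <<'E'
from h import *
o=readout.get_obs();print(o['ee_pos'],o['eef_rot'])
w=cam('wrist','w1.png')
print(-w['R'].T@w['t'],w['R'][2],proj(w,[[.508,.189,.08],[.517,.230,.072],[.544,.315,.088]]))
E
```

```text
[0.5034175  0.19278913 0.20125847] [ 3.14151017e+00 -1.17958257e-04  1.38749717e+00]
[0.5171022  0.26866756 0.40543581] [-0.04936986 -0.26045947 -0.9642217 ] [[325.15209677 230.74013147]
 [326.84163023 179.73684855]
 [342.85736422  61.73786793]]
```

View pics/w1.png

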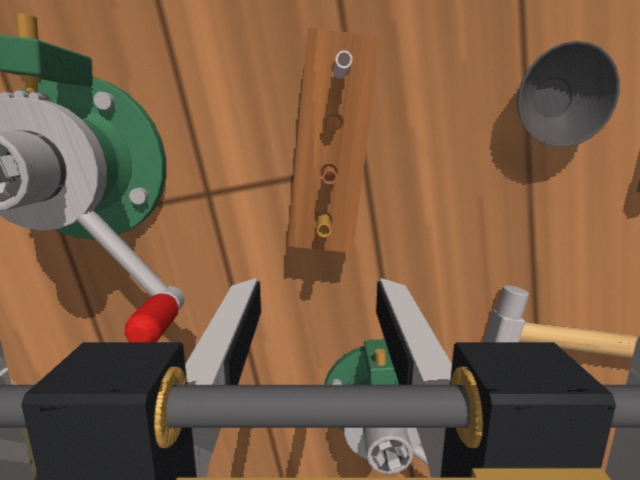

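```bash
python3 - <<'E'
from h import *
s=cam('scene');t=cam('top');w=cam('wrist')
im=cv2.resize(w['color'][200:260,290:360,::-1],None,fx=8,fy=8,interpolation=cv2.INTER_CUBIC);cv2.imwrite('pics/w1c.png',im)
print('brass',onz(w,(324,229),.08),'steel',onz(w,(344,60),.088),'copper',onz(w,(329,174),.072))
print('bighandle',tri((s,(370,173)),(t,(290,322))), tri((w,(145,328)),(t,(290,322))))
print('ladle',onz(t,(245,156),.03))
E
```

```text
brass [0.50715606 0.19054978 0.08      ] steel [0.54453157 0.31570049 0.088     ] copper [0.51933142 0.23416693 0.072     ]
bighandle [0.35829301 0.14890855 0.12498564] [0.35848305 0.14962686 0.12745568]
ladle [0.74018015 0.26125401 0.03      ]
```

Emit:
arm_command(
  increments=[
    {"slide": [0.0,0.0,-0.02],"yaw": -0.114,"gripper": 0.6},
    {"slide": [0.0,0.0,-0.02],"yaw": -0.114,"gripper": 0.6},
  ],
)

```text
time_s: 1.65
ee_pos: [0.5008, 0.1953, 0.1802]
eef_rot: [-3.14, 0.001, 1.283]
force: [-0.8, 0.9, 0.4]
grip_width: 0.0565
```

View pics/w1c.png

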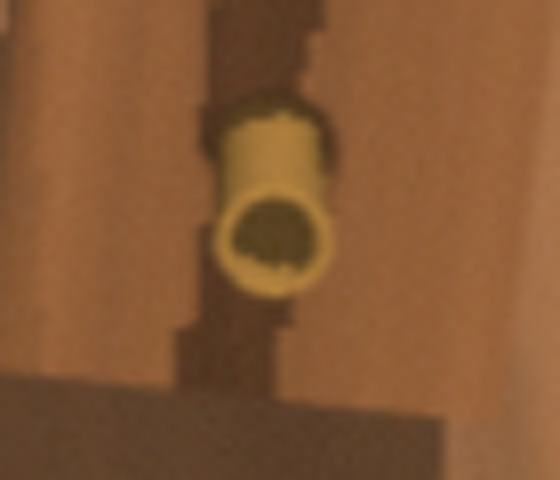

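Crop shows the brass tube mouth at wrist (324,230), i.e. (0.507, 0.190), agreeing with the first estimate. Descending.

Emit:
arm_command(
  increments=[
    {"slide": [0.0063,-0.0056,-0.03],"yaw": 0.0,"gripper": 0.5},
    {"slide": [0.0063,-0.0056,-0.07],"yaw": 0.0,"gripper": 0.4},
    {"slide": [0.0063,-0.0056,-0.11],"yaw": 0.0,"gripper": 0.4},
    {"slide": [0.0063,-0.0056,-0.13],"yaw": 0.0,"gripper": 0.4},
    {"slide": [0.0063,-0.0056,-0.135],"yaw": 0.0,"gripper": 0.4},
    {"slide": [0.0063,-0.0056,-0.135],"yaw": 0.0,"gripper": 0.4},
  ],
)

```text
time_s: 2.4
ee_pos: [0.5087, 0.1894, 0.0471]
eef_rot: [3.141, -0.001, 1.282]
force: [-0.0, 0.1, -0.3]
grip_width: 0.0375
```

```bash
python3 - <<'E'
from h import *
w=cam('wrist','w2.png')
a=w['color'][:,:,::-1]
cv2.imwrite('pics/w2.png',a)
E
```

```text
(no output)
```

View pics/w2.png

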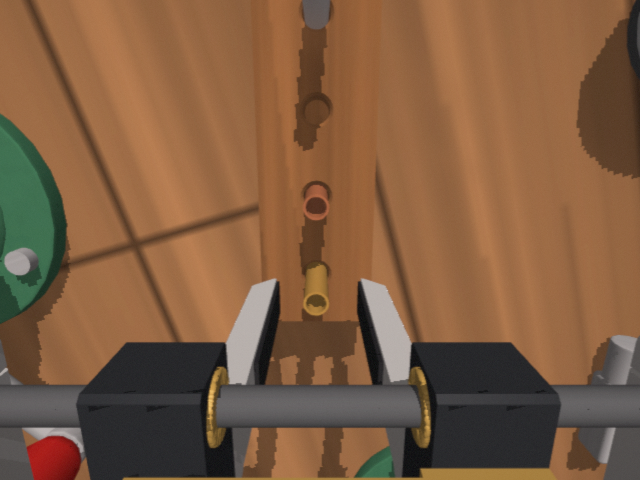

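The tube stands between the fingers (mouth at (316,302), finger tips at 265 and 372). Closing.

Emit:
arm_command(
  increments=[
    {"slide": [0.0,0.0,0.0],"yaw": 0.0,"gripper": 0.0},
    {"slide": [0.0,0.0,0.0],"yaw": 0.0,"gripper": 0.0},
    {"slide": [0.0,0.0,0.0],"yaw": 0.0,"gripper": 0.0},
    {"slide": [0.0,0.0,0.0],"yaw": 0.0,"gripper": 0.0},
    {"slide": [0.0,0.0,0.0],"yaw": 0.0,"gripper": 0.0},
  ],
  grip_force=15,
)

```text
time_s: 3.08
ee_pos: [0.5086, 0.1889, 0.0463]
eef_rot: [3.141, -0.0, 1.28]
force: [-0.5, -0.2, 2.5]
grip_width: 0.0115
```

Emit:
arm_command(
  increments=[
    {"slide": [0.0,0.0,0.015],"yaw": 0.0,"gripper": 0.0},
    {"slide": [0.0,0.0,0.035],"yaw": 0.0,"gripper": 0.0},
    {"slide": [0.0,0.0,0.07],"yaw": 0.0,"gripper": 0.0},
    {"slide": [0.0,0.0,0.11],"yaw": 0.0,"gripper": 0.0},
    {"slide": [0.0,0.0,0.13],"yaw": 0.0,"gripper": 0.0},
  ],
)

```text
time_s: 3.7
ee_pos: [0.509, 0.189, 0.1793]
eef_rot: [3.139, -0.002, 1.28]
force: [0.5, -0.3, -0.2]
grip_width: 0.0112
```

Emit:
arm_command(
  increments=[
    {"slide": [0.01,-0.05,0.01],"yaw": 0.0,"gripper": 0.0},
    {"slide": [0.01,-0.1,0.01],"yaw": 0.0,"gripper": 0.0},
    {"slide": [0.01,-0.15,0.01],"yaw": 0.0,"gripper": 0.0},
    {"slide": [0.01,-0.2,0.01],"yaw": 0.0,"gripper": 0.0},
    {"slide": [0.01,-0.25,0.01],"yaw": 0.0,"gripper": 0.0},
    {"slide": [0.01,-0.28,0.01],"yaw": 0.0,"gripper": 0.0},
    {"slide": [0.01,-0.295,0.01],"yaw": 0.0,"gripper": 0.0},
    {"slide": [0.01,-0.295,0.01],"yaw": 0.0,"gripper": 0.0},
  ],
)

```text
time_s: 4.7
ee_pos: [0.5185, -0.1062, 0.1865]
eef_rot: [3.141, -0.0, 1.279]
force: [-0.3, -0.2, 0.3]
grip_width: 0.0112
```

```bash
python3 - <<'E'
from h import *
o=readout.get_obs();print(o['ee_pos'],o['eef_rot'])
w=cam('wrist','w3.png')
np.savez('w3.npz',**{k:w[k] for k in('K','d','R','t')})
print(-w['R'].T@w['t'],proj(w,[[.532,-.032,.1],[.605,-.1235,.108]]))
im=w['color'][:,:,::-1]
p=proj(w,[[.532,-.032,.1]])[0].astype(int);x,y=max(p[0]-70,0),max(p[1]-70,0)
c=cv2.resize(im[y:y+140,x:x+140],None,fx=4,fy=4,interpolation=cv2.INTER_CUBIC)
print('crop origin',x,y)
cv2.imwrite('pics/w3c.png',c)
E
```

```text
[ 0.51845844 -0.1062482   0.18645535] [ 3.14143606e+00 -9.75331245e-05  1.27893331e+00]
[ 0.54024699 -0.03232879  0.39064133] [[307.16954871 135.55242709]
 [438.83297346 229.579763  ]]
crop origin 237 65
```

View pics/w3c.png

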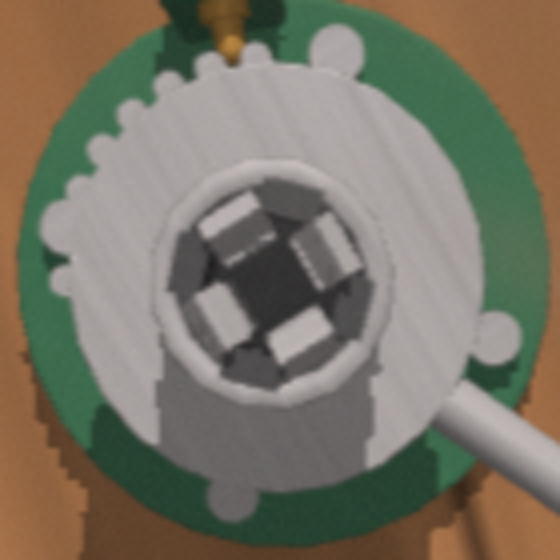

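```bash
python3 - <<'E'
from h import *
w=dict(np.load('w3.npz'))
e=np.array([.5185,-.1062,.1865])
print('mouth',onz(w,(305.0,134.9),.1))
print(proj(w,[e+[0,0,-.036],e+[0,0,.034]]), 'tube bottom/top expected')
im=cv2.imread('pics/w3.png')[200:340,220:420]
cv2.imwrite('pics/w3d.png',cv2.resize(im,None,fx=4,fy=4,interpolation=cv2.INTER_CUBIC))
E
```

```text
mouth [ 0.53066081 -0.03113035  0.1       ]
[[319.18619851 258.16145872]
 [319.45534296 304.12782646]] tube bottom/top expected
```

View pics/w3d.png

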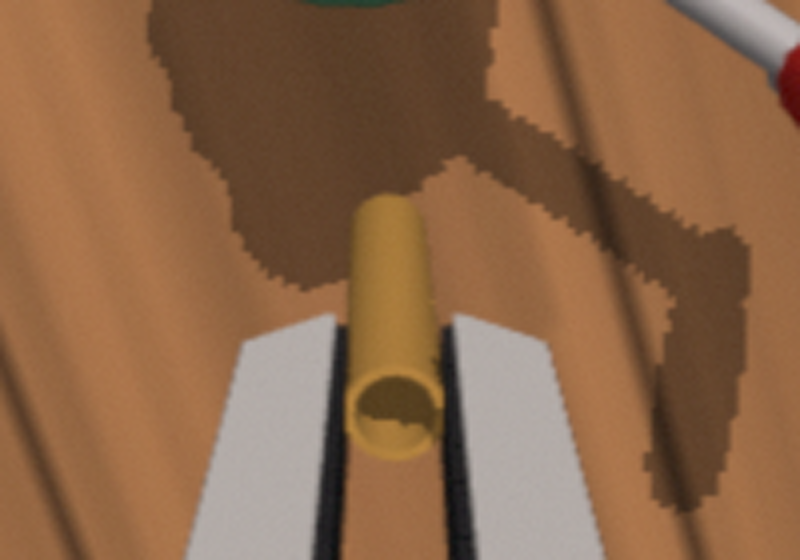

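```bash
python3 - <<'E'
from h import *
w=dict(np.load('w3.npz'))
e=np.array([.5185,-.1062,.1865])
b=onz(w,(317.4,256.4),e[2]-.036);t=onz(w,(318.4,302.5),e[2]+.034);m=onz(w,(305.0,134.9),.1)
print(b-e,t-e,m,'shift',m-b,'target tcp',e+m-b)
E
```

```text
[-0.00074826  0.00145057 -0.036     ] [-0.00023382  0.00092716  0.034     ] [ 0.53066081 -0.03113035  0.1       ] shift [ 0.01290907  0.07361908 -0.0505    ] target tcp [ 0.53140907 -0.03258092  0.136     ]
```

Emit:
arm_command(
  increments=[
    {"slide": [0.008,0.04,0.0],"yaw": 0.0,"gripper": 0.0},
    {"slide": [0.013,0.0735,0.0],"yaw": 0.0,"gripper": 0.0},
    {"slide": [0.013,0.0735,-0.02],"yaw": 0.0,"gripper": 0.0},
    {"slide": [0.013,0.0735,-0.04],"yaw": 0.0,"gripper": 0.0},
    {"slide": [0.013,0.0735,-0.043],"yaw": 0.0,"gripper": 0.0},
    {"slide": [0.013,0.0735,-0.043],"yaw": 0.0,"gripper": 0.0},
    {"slide": [0.013,0.0735,-0.043],"yaw": 0.0,"gripper": 0.0},
  ],
)

```text
time_s: 5.62
ee_pos: [0.5318, -0.0325, 0.144]
eef_rot: [3.14, -0.0, 1.28]
force: [0.3, 0.2, 0.1]
grip_width: 0.0108
```

```bash
python3 - <<'E'
from h import *
o=readout.get_obs();print(o['ee_pos'],o['force'])
w=cam('wrist','w4.png');s=cam('scene','s4.png')
a=cv2.resize(w['color'][200:340,240:400,::-1],(640,560),interpolation=cv2.INTER_CUBIC)[:,:400+0] if 0 else cv2.resize(w['color'][210:330,270:370,::-1],(400,480),interpolation=cv2.INTER_CUBIC)
b=cv2.resize(s['color'][180:270,243:318,::-1],(400,480),interpolation=cv2.INTER_CUBIC)
cv2.imwrite('pics/c4.png',np.hstack([a,b]))
E
```

```text
[ 0.53182182 -0.03249237  0.1440189 ] [0.3178678  0.16674073 0.08812377]
```

View pics/c4.png

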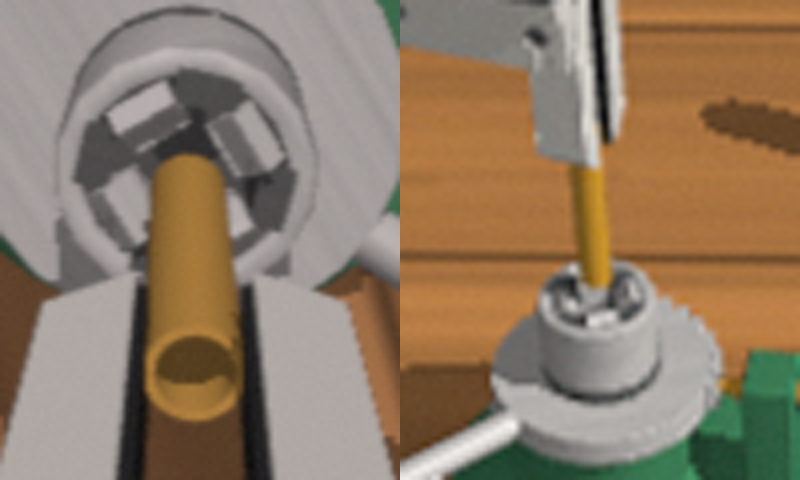

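```bash
python3 - <<'E'
from h import *
w=cam('wrist');s=cam('scene')
P=np.array([.5318,-.0325,.1])
for n,c,k,o,tb in (('w',w,4,(270,210),(186,187)),('s',s,16/3,(243,180),(598,284))):
    f=lambda q:((proj(c,q)-o)*k)
    print(n,'mouth',f([P]).round(1),'tubebottom',f([P+[0,0,.008]]).round(1),'+x1mm',(f([P+[.001,0,0]])-f([P])).round(1),'+y1mm',(f([P+[0,.001,0]])-f([P])).round(1))
    # rim ellipse bounds
    th=np.linspace(0,6.28,60);r=f(np.c_[P[0]+.022*np.cos(th),P[1]+.022*np.sin(th),0*th+.1]);print(r.min(0),r.max(0))
    q=f(np.c_[P[0]+.006*np.cos(th),P[1]+.006*np.sin(th),0*th+.108]);print('tube',q.min(0),q.max(0))
E
```

```text
w mouth [[196.6 177.7]] tubebottom [[196.7 192.6]] +x1mm [[ 5.9 -1.7]] +y1mm [[-1.8 -5.6]]
[62.30470199 46.26318082] [330.90107117 303.15927948]
tube [158.97910621 156.3699132 ] [234.5083823  228.35575505]
s mouth [[197.3 291.3]] tubebottom [[196.  274.8]] +x1mm [[-0.2  1.8]] +y1mm [[2.7 0. ]]
[137.12788691 252.06059917] [257.41680714 331.66207086]
tube [179.49027735 263.96288312] [212.44134656 285.63679425]
```

Both views show the tube's lower end over the mouth, within about 0.5 mm: wrist-crop tube end (188,189) against mouth (188,171), scene-crop (597,284) against (600,295). Going down gently.

Emit:
arm_command(
  increments=[
    {"slide": [0.0,0.0003,-0.005],"yaw": 0.0,"gripper": 0.0},
    {"slide": [0.0,0.0003,-0.01],"yaw": 0.0,"gripper": 0.0},
    {"slide": [0.0,0.0003,-0.014],"yaw": 0.0,"gripper": 0.0},
    {"slide": [0.0,0.0003,-0.016],"yaw": 0.0,"gripper": 0.0},
    {"slide": [0.0,0.0003,-0.016],"yaw": 0.0,"gripper": 0.0},
  ],
)

```text
time_s: 6.45
ee_pos: [0.5314, -0.0323, 0.127]
eef_rot: [-3.141, 0.0, 1.28]
force: [-0.1, -0.4, -1.1]
grip_width: 0.0115
```

Emit:
arm_command(
  increments=[
    {"slide": [0.0,0.0,-0.005],"yaw": 0.0,"gripper": 0.0},
    {"slide": [0.0,0.0,-0.01],"yaw": 0.0,"gripper": 0.0},
    {"slide": [0.0,0.0,-0.014],"yaw": 0.0,"gripper": 0.0},
    {"slide": [0.0,0.0,-0.018],"yaw": 0.0,"gripper": 0.0},
    {"slide": [0.0,0.0,-0.018],"yaw": 0.0,"gripper": 0.0},
  ],
)

```text
time_s: 7.08
ee_pos: [0.5313, -0.0323, 0.1088]
eef_rot: [-3.141, 0.0, 1.28]
force: [0.6, 0.1, 0.3]
grip_width: 0.0115
```

Emit:
arm_command(
  increments=[
    {"slide": [0.0,0.0,-0.0015],"yaw": 0.0,"gripper": 0.0},
    {"slide": [0.0,0.0,-0.003],"yaw": 0.0,"gripper": 0.0},
    {"slide": [0.0,0.0,-0.003],"yaw": 0.0,"gripper": 0.0},
  ],
)

```text
time_s: 7.45
ee_pos: [0.5316, -0.0324, 0.1064]
eef_rot: [3.141, -0.0, 1.28]
force: [0.2, 0.7, 1.0]
grip_width: 0.0109
```

Emit:
arm_command(
  increments=[
    {"slide": [0.0,0.0,-0.001],"yaw": 0.0,"gripper": 0.0},
    {"slide": [0.0,0.0,-0.001],"yaw": 0.0,"gripper": 0.0},
  ],
)

```text
time_s: 7.7
ee_pos: [0.5321, -0.0324, 0.1062]
eef_rot: [3.14, -0.0, 1.28]
force: [-1.1, 0.6, 8.5]
grip_width: 0.011
```

Contact at TCP height 0.106 (8.5 N), as expected for the tube at the floor. Releasing and going up.

Emit:
arm_command(
  increments=[
    {"slide": [0.0,0.0,0.001],"yaw": 0.0,"gripper": 0.25},
    {"slide": [0.0,0.0,0.001],"yaw": 0.0,"gripper": 0.35},
    {"slide": [0.0,0.0,0.001],"yaw": 0.0,"gripper": 0.35},
    {"slide": [0.0,0.0,0.02],"yaw": 0.0,"gripper": 0.35},
    {"slide": [0.0,0.0,0.06],"yaw": 0.0,"gripper": 0.4},
    {"slide": [0.0,0.0,0.1],"yaw": 0.0,"gripper": 0.4},
    {"slide": [0.0,0.0,0.1],"yaw": 0.0,"gripper": 0.4},
  ],
)

```text
time_s: 8.57
ee_pos: [0.5325, -0.0324, 0.2078]
eef_rot: [3.137, -0.001, 1.28]
force: [-0.2, -0.2, -1.0]
grip_width: 0.0378
```

Emit:
arm_command(
  increments=[
    {"slide": [0.0735,-0.0925,0.0],"yaw": 0.97,"gripper": 0.5},
    {"slide": [0.0735,-0.0925,0.0],"yaw": 0.97,"gripper": 0.5},
    {"slide": [0.0735,-0.0925,0.0],"yaw": 0.97,"gripper": 0.5},
    {"slide": [0.0735,-0.0925,0.0],"yaw": 0.97,"gripper": 0.5},
    {"slide": [0.0735,-0.0925,-0.03],"yaw": 0.97,"gripper": 0.5},
    {"slide": [0.0735,-0.0925,-0.03],"yaw": 0.97,"gripper": 0.5},
    {"slide": [0.0735,-0.0925,-0.03],"yaw": 0.97,"gripper": 0.5},
    {"slide": [0.0735,-0.0925,-0.03],"yaw": 0.97,"gripper": 0.5},
  ],
)

```text
time_s: 9.57
ee_pos: [0.6053, -0.1249, 0.1761]
eef_rot: [3.141, 0.001, 2.247]
force: [0.5, -0.2, 0.8]
grip_width: 0.0467
```

```bash
python3 - <<'E'
from h import *
o=readout.get_obs();print(o['ee_pos'],o['eef_rot'])
w=cam('wrist','w5.png');t=cam('top');s=cam('scene','s5.png')
print(proj(w,[[.6065,-.1255,.108],[.5316,-.0324,.14],[.5316,-.0324,.1]]))
b=cv2.resize(s['color'][170:290,200:340,::-1],(700,600),interpolation=cv2.INTER_CUBIC)[:480,:160]
cv2.imwrite('pics/w5v.png',w['color'][:,:,::-1])
E
```

```text
[ 0.60530657 -0.1248727   0.17606457] [3.14083361e+00 1.05204738e-03 2.24737969e+00]
[[319.49432053 246.82198478]
 [319.50678509  56.74369874]
 [319.31592772  68.00399978]]
```

View pics/w5v.png

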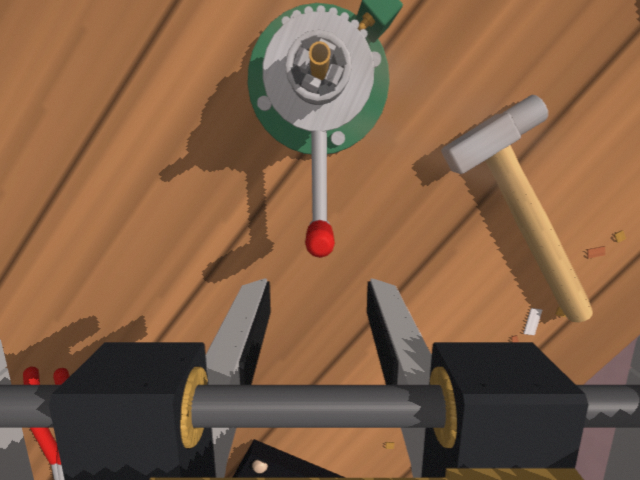

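```bash
python3 - <<'E'
from h import *
w=cv2.imread('pics/w5.png');s=cv2.imread('pics/s5.png')
a=cv2.resize(w[20:120,275:365],(540,600),interpolation=cv2.INTER_CUBIC)[:, 70:470]
b=cv2.resize(s[205:275,257:304],(400,596),interpolation=cv2.INTER_CUBIC)
cv2.imwrite('pics/c5.png',np.hstack([a[:596],b]))
c=cam('scene');f=lambda q:(proj(c,q)-(257,205))*8.51+[400,0]
print(f([[.532,-.0323,.14],[.532,-.0323,.1]]))
E
```

```text
[[585.83307964 118.35839846]
 [596.45893092 252.58194265]]
```

View pics/c5.png

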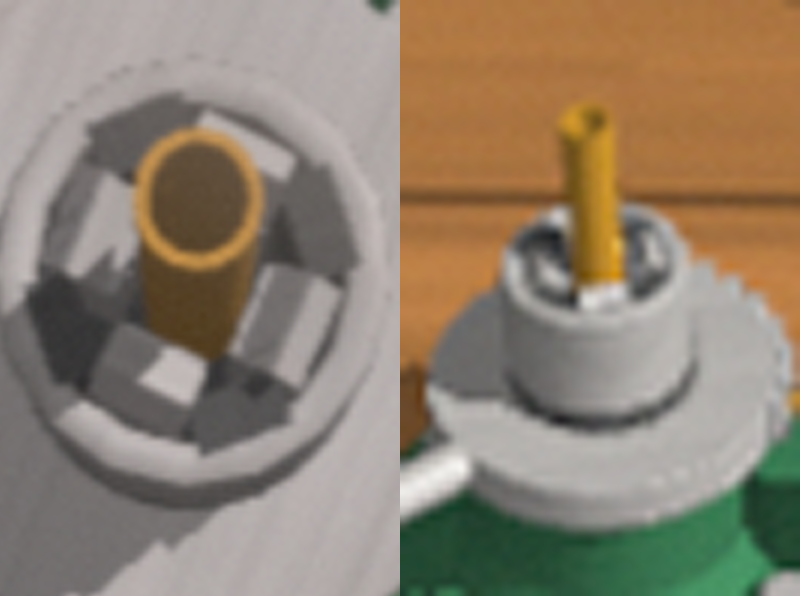

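The tube stands in the jaws, its top at scene-crop (586,115) against (586,118) predicted for a top at 140 mm: fully down, only leaning slightly. Now the handle.

Emit:
arm_command(
  increments=[
    {"slide": [0.0005,0.0,-0.04],"yaw": 0.0,"gripper": 0.5},
    {"slide": [0.0005,0.0,-0.075],"yaw": 0.0,"gripper": 0.5},
    {"slide": [0.0005,0.0,-0.098],"yaw": 0.0,"gripper": 0.5},
    {"slide": [0.0005,0.0,-0.104],"yaw": 0.0,"gripper": 0.5},
    {"slide": [0.0005,0.0,-0.104],"yaw": 0.0,"gripper": 0.5},
  ],
)

```text
time_s: 10.4
ee_pos: [0.6057, -0.1249, 0.0717]
eef_rot: [3.141, 0.0, 2.25]
force: [0.2, -0.0, -0.1]
grip_width: 0.0466
```

Emit:
arm_command(
  increments=[
    {"slide": [0.0,0.0,0.0],"yaw": 0.0,"gripper": 0.15},
    {"slide": [0.0,0.0,0.0],"yaw": 0.0,"gripper": 0.15},
    {"slide": [0.0,0.0,0.0],"yaw": 0.0,"gripper": 0.0},
    {"slide": [0.0,0.0,0.0],"yaw": 0.0,"gripper": 0.0},
    {"slide": [0.0,0.0,0.0],"yaw": 0.0,"gripper": 0.0},
  ],
  grip_force=30,
)

```text
time_s: 11.02
ee_pos: [0.606, -0.1247, 0.0716]
eef_rot: [3.141, 0.001, 2.25]
force: [3.5, 2.0, 3.5]
grip_width: 0.0204
```

```bash
python3 - <<'E'
from h import *
C=np.array([.5318,-.0324]);v=np.array([.606,-.1247])-C
R=lambda a:np.array([[np.cos(a),-np.sin(a)],[np.sin(a),np.cos(a)]])
for th in [.06,.12,.18,.24,.30,.36,.42,.48,.54,.59,.61,.63,.65,.67,.70,.74,.78,.80,.82,.84,.85,.86,.87,.88,.89]:
    d=R(-th)@v-v; print(th,d.round(4), (C+R(-th)@v).round(4))
E
```

```text
0.06 [-0.0057 -0.0043] [ 0.6003 -0.129 ]
0.12 [-0.0116 -0.0082] [ 0.5944 -0.1329]
0.18 [-0.0177 -0.0118] [ 0.5883 -0.1365]
0.24 [-0.0241 -0.015 ] [ 0.5819 -0.1397]
0.3 [-0.0306 -0.0178] [ 0.5754 -0.1425]
0.36 [-0.0373 -0.0202] [ 0.5687 -0.1449]
0.42 [-0.0441 -0.0222] [ 0.5619 -0.1469]
0.48 [-0.051  -0.0238] [ 0.555  -0.1485]
0.54 [-0.058 -0.025] [ 0.548  -0.1497]
0.59 [-0.0639 -0.0257] [ 0.5421 -0.1504]
0.61 [-0.0663 -0.0259] [ 0.5397 -0.1506]
0.63 [-0.0686 -0.026 ] [ 0.5374 -0.1507]
0.65 [-0.071  -0.0261] [ 0.535  -0.1508]
0.67 [-0.0734 -0.0261] [ 0.5326 -0.1508]
0.7 [-0.0769 -0.0261] [ 0.5291 -0.1508]
0.74 [-0.0816 -0.0259] [ 0.5244 -0.1506]
0.78 [-0.0864 -0.0255] [ 0.5196 -0.1502]
0.8 [-0.0887 -0.0252] [ 0.5173 -0.1499]
0.82 [-0.0911 -0.0249] [ 0.5149 -0.1496]
0.84 [-0.0934 -0.0246] [ 0.5126 -0.1493]
0.85 [-0.0946 -0.0244] [ 0.5114 -0.1491]
0.86 [-0.0957 -0.0242] [ 0.5103 -0.1489]
0.87 [-0.0969 -0.0239] [ 0.5091 -0.1486]
0.88 [-0.0981 -0.0237] [ 0.5079 -0.1484]
0.89 [-0.0992 -0.0235] [ 0.5068 -0.1482]
```

Emit:
arm_command(
  increments=[
    {"slide": [-0.0057,-0.0043,0.0],"yaw": -0.06,"gripper": 0.0},
    {"slide": [-0.0116,-0.0082,0.0],"yaw": -0.12,"gripper": 0.0},
    {"slide": [-0.0177,-0.0118,0.0],"yaw": -0.18,"gripper": 0.0},
    {"slide": [-0.0177,-0.0118,0.0],"yaw": -0.18,"gripper": 0.0},
  ],
)

```text
time_s: 11.52
ee_pos: [0.5878, -0.1369, 0.0716]
eef_rot: [3.141, 0.001, 2.07]
force: [2.6, 0.1, 4.3]
grip_width: 0.0205
```

Emit:
arm_command(
  increments=[
    {"slide": [-0.0064,-0.0032,0.0],"yaw": -0.06,"gripper": 0.0},
    {"slide": [-0.0129,-0.006,0.0],"yaw": -0.12,"gripper": 0.0},
    {"slide": [-0.0196,-0.0084,0.0],"yaw": -0.18,"gripper": 0.0},
    {"slide": [-0.0264,-0.0104,0.0],"yaw": -0.24,"gripper": 0.0},
    {"slide": [-0.0333,-0.012,0.0],"yaw": -0.3,"gripper": 0.0},
    {"slide": [-0.0403,-0.0132,0.0],"yaw": -0.36,"gripper": 0.0},
    {"slide": [-0.0462,-0.0139,0.0],"yaw": -0.41,"gripper": 0.0},
    {"slide": [-0.0462,-0.0139,0.0],"yaw": -0.41,"gripper": 0.0},
  ],
)

```text
time_s: 12.52
ee_pos: [0.5419, -0.1509, 0.0716]
eef_rot: [3.141, 0.001, 1.661]
force: [3.8, -1.1, 4.6]
grip_width: 0.0202
```

```bash
python3 - <<'E'
from h import *
for i in range(4):
    w=cam('wrist'); o=readout.get_obs(); print(o['time_s'],o['ee_pos'].round(4),o['force'].round(2))
C=np.array([.5318,-.0324]);d=o['ee_pos'][:2]-C;a=np.arctan2(d[1],d[0]);print(np.linalg.norm(d),a,-(a-np.arctan2(-.0923,.0742)))
E
```

```text
12.575 [ 0.5421 -0.1509  0.0715] [ 3.56 -1.82  4.91]
12.625 [ 0.5422 -0.1508  0.0716] [ 1.44 -2.87  4.57]
12.675 [ 0.5422 -0.1508  0.0715] [ 4.08 -2.51  5.32]
12.725 [ 0.5422 -0.1508  0.0715] [ 3.26 -2.53  6.51]
0.11889639024435639 -1.4832226137111921 0.5895409553949622
```

Emit:
arm_command(
  increments=[
    {"slide": [-0.0024,-0.0002,0.0],"yaw": -0.02,"gripper": 0.0},
    {"slide": [-0.0024,-0.0002,0.0],"yaw": -0.02,"gripper": 0.0},
  ],
)

```text
time_s: 12.98
ee_pos: [0.5396, -0.1511, 0.0715]
eef_rot: [3.141, 0.001, 1.641]
force: [2.5, -2.6, 6.0]
grip_width: 0.0204
```

```bash
cat > f.py <<'E'
from h import *
F=[];P=[]
for i in range(6):
    cam('wrist'); o=readout.get_obs(); F.append(o['force']);P.append(o['ee_pos'])
p=np.mean(P,0);f=np.mean(F,0)
C=np.array([.5318,-.0324]);d=p[:2]-C;a=np.arctan2(d[1],d[0])
t=np.array([-np.sin(a),np.cos(a)])
print(o['time_s'],p.round(4),f.round(2),'r',np.linalg.norm(d).round(4),'theta',(np.arctan2(-.0923,.0742)-a).round(4),'ftan',(f[:2]@t).round(2),'frad',(f[:2]@d/np.linalg.norm(d)).round(2), o['grip_width'])
E
python3 f.py
```

```text
13.275 [ 0.5397 -0.151   0.0715] [ 2.44 -2.85  6.19] r 0.1189 theta 0.6105 ftan 2.24 frad 3.01 0.01981244634499947
```

Emit:
arm_command(
  increments=[
    {"slide": [-0.0047,-0.0002,0.0],"yaw": -0.04,"gripper": 0.0},
    {"slide": [-0.0047,-0.0002,0.0],"yaw": -0.04,"gripper": 0.0},
  ],
)

```text
time_s: 13.52
ee_pos: [0.5354, -0.1512, 0.0716]
eef_rot: [3.14, 0.001, 1.601]
force: [5.9, -2.3, 4.9]
grip_width: 0.0204
```

```bash
python3 f.py
```

```text
13.825 [ 0.5356 -0.1513  0.0716] [ 6.36 -2.48  3.63] r 0.1189 theta 0.6455 ftan 6.28 frad 2.68 0.020142693864194504
```

The force jumped 2.2 → 6.3 N between 0.61 and 0.645, so the third notch (0.628) is where my angle says. On to just before the fourth.

Emit:
arm_command(
  increments=[
    {"slide": [-0.0059,0.0,0.0],"yaw": -0.05,"gripper": 0.0},
    {"slide": [-0.0106,0.0002,0.0],"yaw": -0.09,"gripper": 0.0},
    {"slide": [-0.0154,0.0006,0.0],"yaw": -0.13,"gripper": 0.0},
    {"slide": [-0.0189,0.001,0.0],"yaw": -0.16,"gripper": 0.0},
    {"slide": [-0.0189,0.001,0.0],"yaw": -0.16,"gripper": 0.0},
  ],
)

```text
time_s: 14.45
ee_pos: [0.516, -0.1505, 0.0716]
eef_rot: [3.141, 0.001, 1.441]
force: [2.3, -4.2, 6.1]
grip_width: 0.0203
```

```bash
python3 f.py
```

```text
14.75 [ 0.5161 -0.1505  0.0715] [ 2.06 -4.32  6.06] r 0.1191 theta 0.8092 ftan 2.61 frad 4.01 0.020260797632196157
```

Emit:
arm_command(
  increments=[
    {"slide": [-0.0035,0.0004,0.0],"yaw": -0.03,"gripper": 0.0},
    {"slide": [-0.0064,0.0008,0.0],"yaw": -0.055,"gripper": 0.0},
    {"slide": [-0.0064,0.0008,0.0],"yaw": -0.055,"gripper": 0.0},
  ],
)

```text
time_s: 15.12
ee_pos: [0.5103, -0.1496, 0.0716]
eef_rot: [3.139, 0.001, 1.386]
force: [6.3, -4.4, 2.6]
grip_width: 0.0203
```

```bash
python3 f.py
```

```text
15.425 [ 0.5104 -0.1497  0.0716] [ 6.93 -4.17  2.96] r 0.1192 theta 0.8577 ftan 7.56 frad 2.85 0.020388915621832007
```

Force jumped 2.6 → 7.6 N past 0.838; holding at 0.858. Final look.

```bash
python3 - <<'E'
from h import *
w=cam('wrist');s=cam('scene')
a=cv2.resize(w['color'][0:320,200:440,::-1],(400,533))
b=cv2.resize(s['color'][190:310,230:320,::-1],(400,533),interpolation=cv2.INTER_CUBIC)
cv2.imwrite('pics/c6.png',np.hstack([a,b]))
print((proj(s,[[.532,-.0323,.14],[.532,-.0323,.1]])-(230,190))*4.44+[400,0])
E
```

```text
[[616.83638938 128.35220789]
 [622.38031178 198.38188312]]
```

View pics/c6.png

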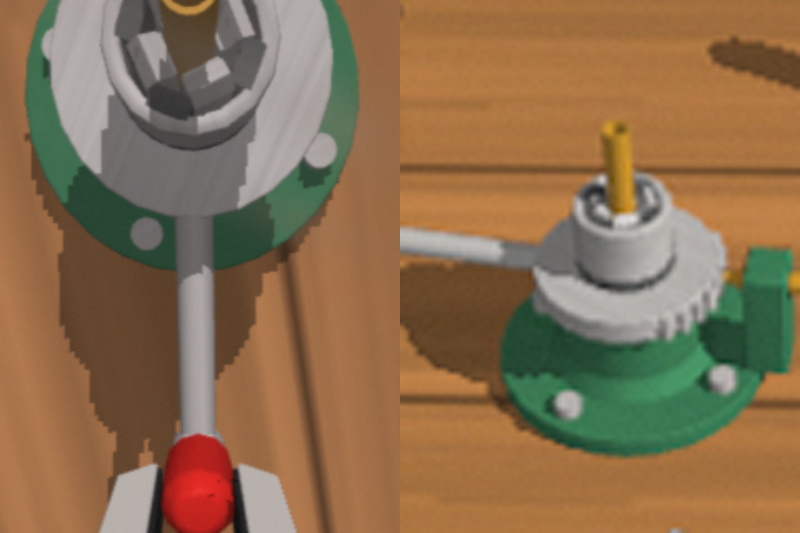

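The handle (195,490) is held between the pads. The tube stands upright in the jaws, its top at scene-crop (616,128), exactly where predicted. Handing in.

```bash
python3 -c "
from station import job
print(job.hand_in())"
```

```text
the job is handed in; nothing more can be done
None
```

I moved the brass tube from the rack to the small green chuck, seated it on the bore floor and let go. I then swung the red handle clockwise to the fourth click and handed in at about 15.5 s, still holding it.

**Tube:** it met the bore floor with 8.5 N. In the last scene picture its top is where a top at 140 mm should appear. After release it leaned slightly in the open jaws, and at the fourth click it looked upright.

**Lever:** the push jumped from 2.2 to 6.3 N at the third notch and from 2.6 to 7.6 N at the fourth. The lever is held at about 0.858 rad; the fourth notch is at 0.838 and the next crest at 0.942.

**Small disagreements:** the wrist camera was up to about 1.8 mm off the measured tool position. While the handle was held, a steady radial force of about 3 N and a vertical force of 3 to 6 N remained. No check failed. One move call was refused for leaving out the gripper value, and nothing moved.

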